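# Seat the feed disc of a coin counter

## Task

The metal feed disc on top of the coin counter is sitting high because its notch is not over the pin. With a fingertip push the small black stud round until the notch stands over the pin, then press the disc down fully home on its hub and take the hand away. Do not grip, lift or force the disc or its stud, and leave the other things on the desk and on the machine where they are.

Things in the scene. Friction and masses are not known exactly. Their poses are not given: they have to be found in the camera images.
- machine: Coin counter: grey housing 310 (x) x 280 (y) x 100 mm high, fixed to the desk; place and yaw (within 0.6 rad) vary. Origin: centre of its underside, z up; the disc's vertical axis passes through it. The pin is on its +x side, away from the robot. Deck at z = 100 mm.
- pin (a point): Point on the steel pin, 60 mm from the disc's axis, 109 mm above the desk. The pin is a fixed level round bar, 8 mm thick, pointing at the disc's axis, from 28 to 77 mm from it; a steel block (18 x 22 mm, 15 mm above the deck, 76 to 94 mm from the axis) holds it. Its outer part and the block show beyond the disc's rim.
- notch (a point): Point in the notch, near its mouth, 60 mm from the disc's axis, at half the disc's thickness. The notch is a straight radial slot through the disc, 18 mm wide, open at the rim, ending 24 mm from the axis; it must stand over the pin (up to 5 mm off to either side still goes down).
- boss (a point): Centre of the top of the disc's hub, a flat steel boss 32 mm across, 4 mm high, in the middle of the disc: the place to press. 126 mm above the desk when high, 118 mm when home. The disc is an aluminium plate 130 mm across, 8 mm thick, with four dark round recesses; its top face is 4 mm below this point.
- nub: The black stud on the disc, by which it is turned: an upright cylinder 12 mm across, 16 mm tall, 42 mm from the disc's axis, exactly opposite the notch. Origin at the centre of its foot, on the disc's top face.
- disc (a joint): Turn of the disc about its vertical axis, rad, counter-clockwise from above; 0 (or any whole turn) when the notch is over the pin. Turns either way without end, starts between 0.6 and 5.7, needs about 0.06 N m (1.5 N at the stud) and stays where it is left.
- lift (a joint): How far the disc has gone down, m: 0 at the start (high, 1 mm clear of the pin), 0.008 fully home, negative if lifted. A friction fit: takes about 5 to 7 N downwards and stays where it is left. With the notch off the pin it stops on the pin after 1 to 2 mm (3 if pushed hard). At home it cannot be turned.
- roll_a: Bystander: paper coin roll, 25 mm across, 50 mm tall, loose, standing on the machine's deck near the corner x = -125, y = +110 mm of the machine. Origin: centre of its underside.
- roll_b: Bystander: the same kind of coin roll, loose, standing on the desk to the robot's right. Origin: centre of its underside.
- stamp: Bystander: wooden hand stamp, 40 mm across, 74 mm tall, on the desk to the right. Origin: centre of its underside.
- calculator: Bystander: desk calculator 150 x 90 x 18 mm, on the desk to the right. Origin: centre of its underside.
- wallet: Bystander: brown wallet 110 x 90 x 20 mm, on the desk to the left. Origin: centre of its underside.
- mug: Bystander: blue mug 80 mm across, 90 mm tall, with a handle, on the desk to the left, farthest from the robot. Origin: centre of its underside.
- stapler: Bystander: black stapler 130 x 34 x 54 mm, on the desk to the left. Origin: centre of its underside.

How it is judged:
By the outcome, as a careful person would: the job done as asked, in the order asked, and still so for the second after the job is handed in, with the robot touching nothing.
It also fails if it takes over 45 s, if anything falls off the work surface, if the arm or the gripper's body presses on something with over 40 N, if the wrist force passes 120 N, or if a joint passes its speed limit or range.

## Robot

A 6-joint arm with a two-finger parallel gripper is mounted at the origin on the work surface. World frame = base frame: x ahead of the robot, y to its left, z up, the work surface at z = 0. Lengths are in m, angles in rad, forces in N, time in s.
With the tool pointing down it reaches from about 0.25 to 0.775 m from the base axis. Payload 4 kg.
Tool frame: the origin (TCP) lies at the very end of the fingers, on their centre line; the grasp point (between the pads) lies 19 mm behind it; x points along the fingers, y is the direction in which the jaws open and shut, and the axes are right-handed (so a half turn about x gives the same grasp; the last joint's range is limited). The gripper opens to 94 mm and grips with 3 to 60 N. Pads are 16 mm wide; open, the fingers measure 119 mm over their backs; the gripper's body (75 mm by 177 mm) begins 78 mm behind the grasp point.
Start: joints at [1.107, 0.087, 1.371, -0, 1.684, -0.103], TCP at [0.194, 0.515, 0.178] pointing down, gripper open.
Joint ranges: [-3.1, 3.1], [-0.76, 2.03], [0.27, 2.55], [-1.08, 4.22], [0.17, 2.65], [-2.57, 2.57]. Speed limits (rad/s): [2.79, 2.79, 3.14, 3.14, 3.14, 3.14].

## Interface

Orientations are given as [roll, pitch, yaw] about the fixed x, y, z axes, in that order (R = Rz(yaw) Ry(pitch) Rx(roll)).
In Python, from bench import robot gives the robot as it stands.
- The arm moves only by the tool carry_out, never from a script. Its argument "targets" is a list of rows, each a list of 5 numbers: the closure, from 0 (fully open) to 1 (shut), then the shift along the tool's x, y, z in cm, then the turn about the tool's x in degrees. In form: [[fingers, tx, ty, tz, turn], ...]. A call has 1 to 20 rows; each row shifts and turns the commanded pose from where the row before left it, along the tool's axes as they then stand; what a row does not reach is not made up. A row lasts 1/10 s, in which the tool goes at most 50 mm and 8.59 degrees, less where a joint would pass 70% of its speed; a pose out of reach is approached as far as the arm can. A call is refused whole if a number of a shift passes 5 or a number of a turn 8.59, either way. A call with a gripper value outside its range is refused whole. The fingers move at their own pace and stop on an object; the grip force is fixed at half the most. Time passes only in rows, so rows that do not move let the fingers close. It gives the time, the measured TCP pose, the force and the opening at its end, in the units of the state.
- robot.get_obs(): the state, without advancing time (a new reading comes with each control period).
- robot.snapshot(name): name is "scene" or "top" or "wrist"; returns a dict with "image" (480x640x3 uint8, red, green, blue), "camera_matrix" (3x3 intrinsics, pixels), "pose" (4x4, takes a point from camera to world coordinates). Camera axes: x right, y up, looking along -z (the intrinsics and any distortion apply to the point x, -y, -z); pixel columns grow to the right and rows downward; lengths in m; the calibration is good to about 2 mm. A picture is of the moment at which its call begins. There is no depth.
- robot.close_job(): hands the job in, once; it reports no verdict.
The state is a dict: "time": time; "joint_positions": joint angles; "qvel": joint speeds; "joint_torque": joint torques, N m; "tool_pos": TCP position; "ee_rot": TCP orientation; "wrist_force": force on the tool from outside, world axes, zero at the start; "wrist_torque": the same for the moment, N m; "width": finger opening in m.
Only numpy, scipy, OpenCV 4.12 (cv2) and the standard library are available. Lean on these libraries where they do the work, as an engineer would, in place of code of your own. Each camera call takes 0.05 s, during which the arm holds its last target. There are 200 camera calls.

## Working session

There is one attempt and no reset: what is moved stays moved. The work goes in short steps, Python scripts to look and compute and a tool call to move; the robot and the scene stay as the last step left them, time stands still between calls to the robot, and variables do not carry over. Pictures are saved under pics/ and viewed, about 8 in all and at most 12, crops included, and the job is handed in when it is done.

Besides the shell and the picture viewer there is one more tool, called after "Call:" as name(argument=value, ...) on one line, values as JSON. carry_out: Moves the arm, as the interface text tells. Its arguments: {"type":"object","properties":{"targets":{"type":"array","items":{"type":"array","items":{"type":"number"}}}},"required":["targets"]}

```bash
ls; mkdir -p pics; python3 - <<'E'
from bench import robot
import cv2,numpy as np
o=robot.get_obs();print(o)
for n in("scene","top"):
    s=robot.snapshot(n);cv2.imwrite(f"pics/{n}0.png",s["image"][...,::-1]);print(n,s["camera_matrix"],s["pose"],[k for k in s])
E
```

```text
pics
{'time': 0.0, 'joint_positions': array([ 1.10692374e+00,  8.79345103e-02,  1.37219312e+00, -3.69770938e-05,
        1.68361987e+00, -1.03098709e-01]), 'qvel': array([ 7.92795699e-05,  4.32992236e-04,  2.14539757e-03,  1.39884809e-03,
       -5.99502982e-04, -5.15539232e-04]), 'joint_torque': array([ 2.60806519e-04, -3.40192902e+01, -3.02424932e+01,  7.16249761e-02,
        3.33456905e-02, -1.55718053e-04]), 'tool_pos': array([0.19389703, 0.51404952, 0.17664647]), 'ee_rot': array([-1.65684168,  1.56864117, -2.01761967]), 'wrist_force': array([-0.12348284,  0.07007959, -0.11411305]), 'wrist_torque': array([ 0.01041357,  0.01961629, -0.0266893 ]), 'width': 0.09458928113906682}
scene [[502.27884872   0.         321.83552474]
 [  0.         502.27884872 236.1913865 ]
 [  0.           0.           1.        ]] [[ 0.24998157 -0.67258756  0.69651647  1.27095856]
 [ 0.96823078  0.16904219 -0.18426581 -0.2253202 ]
 [ 0.00619422  0.72045174  0.69347741  0.868965  ]
 [ 0.          0.          0.          1.        ]] ['image', 'camera_matrix', 'pose']
top [[446.63735075   0.         322.69580025]
 [  0.         446.63735075 249.50768376]
 [  0.           0.           1.        ]] [[ 0.00813241  0.98971223 -0.14284102  0.31508961]
 [-0.99989446  0.00632873 -0.01307697 -0.01776456]
 [-0.01203844  0.14293229  0.98965925  1.34455452]
 [ 0.          0.          0.          1.        ]] ['image', 'camera_matrix', 'pose']
```

View pics/top0.png

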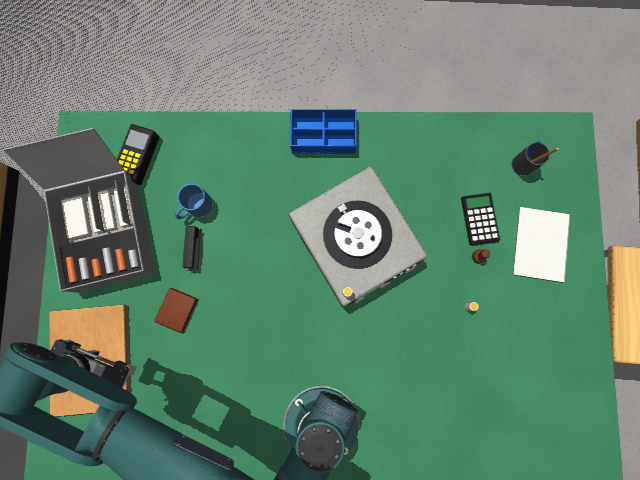

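View pics/scene0.png

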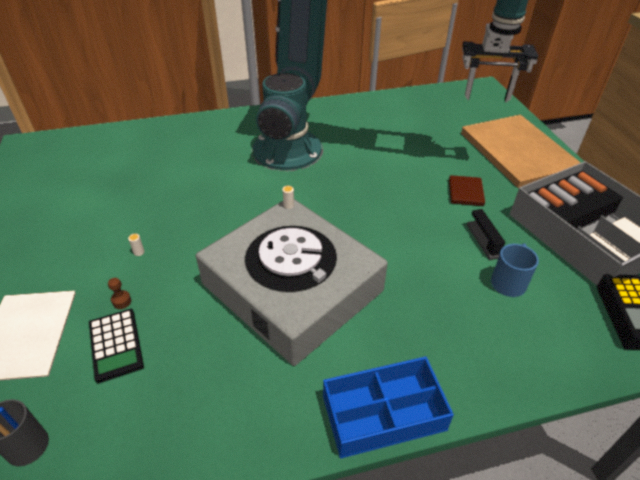

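The top view shows the machine with its disc at about (357,233), the pin block at (342,210) and the dark notch near (343,226). roll_a is at (348,293). I'll enlarge both views and cast rays.

```bash
cat > h.py <<'E'
import cv2,numpy as np
from bench import robot
def ray(s,u,v,z):
    K,P=s["camera_matrix"],s["pose"]
    d=np.linalg.inv(K)@[u,v,1.];d=P[:3,:3]@[d[0],-d[1],-d[2]]
    return P[:3,3]+d*(z-P[2,3])/d[2]
def proj(s,p):
    K,P=s["camera_matrix"],s["pose"]
    c=P[:3,:3].T@(np.array(p)-P[:3,3]);q=K@[c[0],-c[1],-c[2]];return q[:2]/q[2]
E
python3 - <<'E'
from h import *
out=[]
for n,(u,v) in dict(top=(357,233),scene=(290,255)).items():
    s=robot.snapshot(n);im=s["image"]
    hsv=cv2.cvtColor(im,cv2.COLOR_RGB2HSV)
    m=((hsv[...,2]>190)&(hsv[...,1]<40)).astype(np.uint8)
    M=np.zeros_like(m);M[v-50:v+50,u-60:u+60]=1
    cs,_=cv2.findContours(m*M,cv2.RETR_EXTERNAL,cv2.CHAIN_APPROX_NONE)
    c=max(cs,key=cv2.contourArea);e=cv2.fitEllipse(cv2.convexHull(c));print(n,e,"world",ray(s,*e[0],.122), 'area',cv2.contourArea(c))
    b=im[v-40:v+40,u-50:u+50,::-1];out.append(cv2.resize(b,(400*1,320),interpolation=cv2.INTER_CUBIC))
    # corner of machine
cv2.imwrite("pics/c1.png",np.hstack(out))
s=robot.snapshot("top")
for q in [(342,210),(372,168),(426,258),(344,306),(289,213)]: print(q,ray(s,*q,.1))
E
```

```text
top ((357.45269775390625, 232.37783813476562), (45.701011657714844, 47.401939392089844), 130.0055389404297) world [ 0.54025212 -0.0977999   0.122     ] area 1514.5
scene ((290.10931396484375, 250.49119567871094), (44.10069274902344, 61.67561340332031), 87.12889099121094) world [ 0.54618342 -0.10162901  0.122     ] area 1938.0
(342, 210) [ 0.6088551  -0.05542427  0.1       ]
(372, 168) [ 0.73344744 -0.14177606  0.1       ]
(426, 258) [ 0.47254551 -0.29078704  0.1       ]
(344, 306) [ 0.33736435 -0.0614803   0.1       ]
(289, 213) [0.59929905 0.09563822 0.1       ]
```

View pics/c1.png

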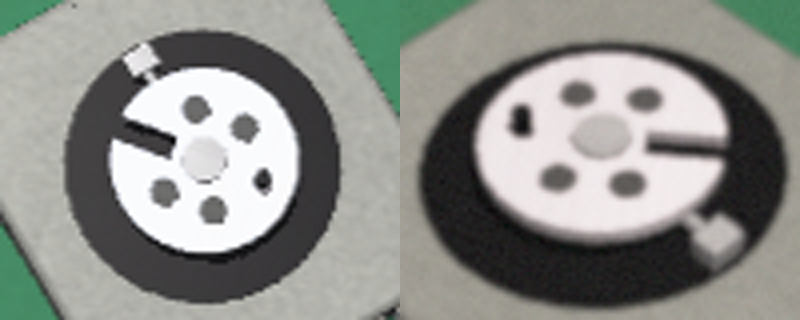

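Side by side: in the top crop the pin block is at upper left, the notch points left (145,138) from the boss (203,160), and the stud is at (263,181). In the scene crop the stud is at (522,120) and the notch points right. The pin is at about 0.55 rad and the notch at about 1.2 rad, so the disc needs about 0.65 rad clockwise.

```bash
cat >> h.py <<'E'
from scipy.spatial.transform import Rotation as Ro
def tool():
    o=robot.get_obs();return o["tool_pos"],Ro.from_euler("xyz",o["ee_rot"]).as_matrix(),o
def togo(t):
    p,R,o=tool();return 100*R.T@(np.array(t)-p)
E
python3 - <<'E'
from h import *
s=robot.snapshot("top")
f=lambda x,y,z:ray(s,307+x/4-.4,193+y/4-.4,z)
c=f(203,160,.126);g=f(263,181,.130);nt=f(148,140,.122);b=f(141,61,.115)
e=np.array([.541,-.099])
for n,q in dict(boss=c,stud=g,notch=nt,block=b).items(): print(n,q,np.degrees(np.arctan2(q[1]-e[1],q[0]-e[0])),np.hypot(*(q[:2]-e)))
p,R,o=tool();print(R.round(3),togo([.6,-.15,.25]))
E
```

```text
boss [ 0.53888864 -0.09725202  0.126     ] 140.37887065958338 0.002741032430699088
stud [ 0.52370721 -0.13822702  0.13      ] -113.78974760069768 0.04286956801395973
notch [ 0.55353871 -0.05930901  0.122     ] 72.46824002073652 0.041624440878105816
block [ 0.6115134  -0.05453571  0.115     ] 32.234681403339756 0.0833619414525857
[[-0.     0.353  0.936]
 [-0.001  0.936 -0.353]
 [-1.    -0.001 -0.   ]] [ -7.23232145 -47.83666421  61.43287364]
```

Call:
carry_out(targets=[[1,-3.6,0,0,0],[1,-3.6,-1,1,0],[1,0,-2.7,3.1,0],[1,0,-2.7,3.1,0],[1,0,-2.7,3.1,0],[1,0,-2.7,3.1,0],[1,0,-2.7,3.1,0],[1,0,-2.7,3.1,0],[1,0,-2.7,3.1,0],[1,0,-2.7,3.1,0],[1,0,-2.7,3.1,0],[1,0,-2.7,3.1,0],[1,0,-2.7,3.1,0],[1,0,-2.7,3.1,0],[1,0,-2.7,3.1,0],[1,0,-2.7,3.1,0],[1,0,-2.7,3.1,0],[1,0,-2.7,3.1,0],[1,0,-2.7,3.1,0],[1,0,0,0,0]])

```text
time: 2.3
tool_pos: [0.532, -0.1178, 0.2477]
ee_rot: [-2.556, 1.568, -2.922]
wrist_force: [0.9, 1.1, 0.2]
width: 0.0003
```

```bash
python3 - <<'E'
from h import *
p,R,o=tool();print(p,R.round(3),o["width"],o["wrist_force"],o["joint_positions"].round(2),togo([.552,-.149,.2]))
s=robot.snapshot("wrist");cv2.imwrite("pics/w1.png",s["image"][...,::-1]);print(s["pose"].round(3),s["camera_matrix"])
E
```

```text
[ 0.53201058 -0.11784028  0.24772186] [[-0.002  0.358  0.934]
 [-0.001  0.934 -0.358]
 [-1.    -0.001 -0.002]] 0.0002753771106317333 [0.90829208 1.06668178 0.17765845] [-0.32  0.07  1.25 -0.    1.82 -1.53] [ 4.76895297 -2.18725931  2.99195573]
[[ 0.357 -0.902 -0.242  0.462]
 [ 0.934  0.345  0.094 -0.091]
 [-0.001 -0.26   0.966  0.455]
 [ 0.     0.     0.     1.   ]] [[358.47430781   0.         320.64157703]
 [  0.         358.47430781 233.2318725 ]
 [  0.           0.           1.        ]]
```

View pics/w1.png

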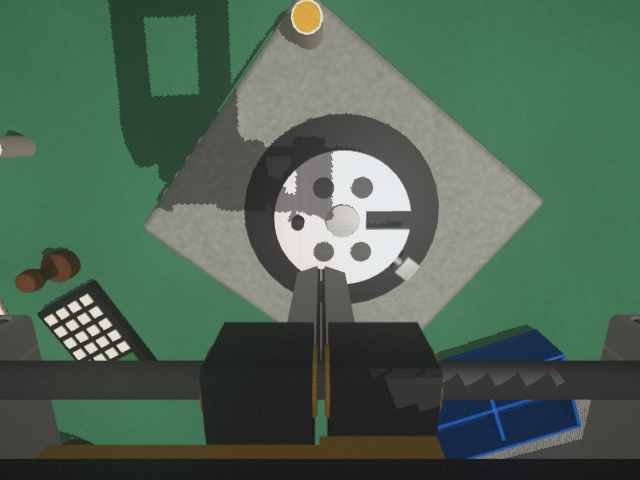

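The wrist view shows the boss at (342,220), the stud at (297,222), the notch running right to (410,219), and the pin block at (407,268). The fingers are shut at (322,267).

```bash
cat >> h.py <<'E'
def ang(p,c): return np.degrees(np.arctan2(p[1]-c[1],p[0]-c[0]))
E
python3 - <<'E'
from h import *
s=robot.snapshot("wrist");im=s["image"].astype(int)
c=ray(s,342.5,219.5,.126)
for n,(u,v,z) in dict(boss=(342.5,219.5,.126),stud=(297.5,222,.132),notch=(405,219.5,.122),nin=(370,219.5,.122),block=(407,267,.115),pin=(397,259,.109)).items():
    q=ray(s,u,v,z);print(n,q.round(4),ang(q,c).round(1),np.hypot(*(q-c)[:2]).round(4))
# disc rim from bright+recess region lower/upper edges
hsv=cv2.cvtColor(s["image"],cv2.COLOR_RGB2HSV)
m=((hsv[...,2]>200)&(hsv[...,1]<40)).astype(np.uint8);m[:, :270]=0;m[290:]=0;m[:140]=0;m[:,415:]=0
k=np.argwhere(m)[:,::-1].astype(np.int32);h=cv2.convexHull(k);e=cv2.fitEllipse(h);print(e,ray(s,*e[0],.122))
print("tip",proj(s,tool()[0]))
cv2.imwrite("pics/c2.png",cv2.resize(s["image"][140:300,240:450,::-1],None,fx=3.5,fy=3.5,interpolation=cv2.INTER_CUBIC))
E
```

```text
boss [ 0.5383 -0.0968  0.126 ] 0.0 0.0
stud [ 0.5243 -0.1365  0.132 ] -109.5 0.0421
notch [ 0.5604 -0.0412  0.122 ] 68.3 0.0599
nin [ 0.5486 -0.0724  0.122 ] 67.2 0.0265
block [ 0.6103 -0.0529  0.115 ] 31.4 0.0843
pin [ 0.601  -0.0593  0.109 ] 30.9 0.0731
((344.4225769042969, 221.5023193359375), (131.83070373535156, 150.1524658203125), 119.33110809326172) [ 0.54172246 -0.09586238  0.122     ]
tip [323.43940926 263.07041091]
```

View pics/c2.png

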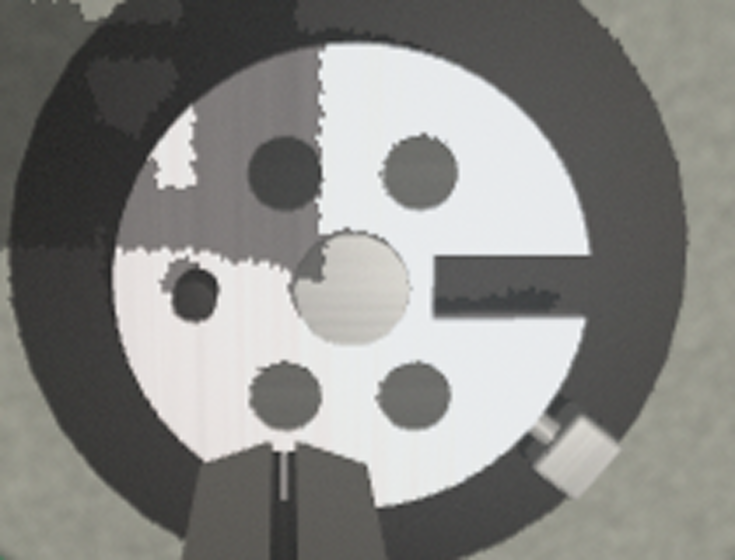

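Call:
carry_out(targets=[[1,0,-1.0,1.4,0],[1,0,-1.1,1.4,0],[1,3,0,0,0],[1,3,0,0,0],[1,2,0,0,0],[1,0,0,0,0],[1,0,0,0,0]])

```text
time: 3.1
tool_pos: [0.5497, -0.1422, 0.1707]
ee_rot: [0.501, 1.57, 0.142]
wrist_force: [0.8, -0.0, 0.4]
width: 0.0003
```

```bash
python3 - <<'E'
from h import *
p,R,o=tool();print(p,R.round(3),o["wrist_force"],togo([.5505,-.1472,.129]))
E
```

```text
[ 0.5497034  -0.14215745  0.17065295] [[ 0.001  0.352  0.936]
 [ 0.     0.936 -0.352]
 [-1.     0.     0.001]] [ 0.77417083 -0.04746997  0.36684371] [ 4.16529888 -0.44530753  0.2495761 ]
```

Call:
carry_out(targets=[[1,1.5,-0.4,0.2,0],[1,1.5,0,0,0],[1,1.1,0,0,0],[1,0,0,0,0],[1,0,0,0,0],[1,0,0,0,0]])

```text
time: 3.7
tool_pos: [0.5506, -0.1479, 0.1293]
ee_rot: [0.134, 1.57, -0.227]
wrist_force: [1.1, 1.2, 0.3]
width: 0.0006
```

```bash
python3 - <<'E'
from h import *
c=np.array([.5395,-.098])
for i in range(2):
    s=robot.snapshot("scene")
    p,R,o=tool();print(p,o["wrist_force"],ang(p,c),np.hypot(*(p[:2]-c)))
cv2.imwrite("pics/s2.png",cv2.resize(s["image"][190:320,210:380,::-1],None,fx=4,fy=4,interpolation=cv2.INTER_CUBIC))
E
```

```text
[ 0.55073395 -0.14792752  0.12952678] [-0.57516498  0.52938359  0.61121242] -77.31933155615488 0.05117576066424565
[ 0.55074379 -0.14792801  0.12955432] [ 1.37161118 -0.75061793 -0.35303377] -77.30871158622199 0.05117840772333066
```

View pics/s2.png

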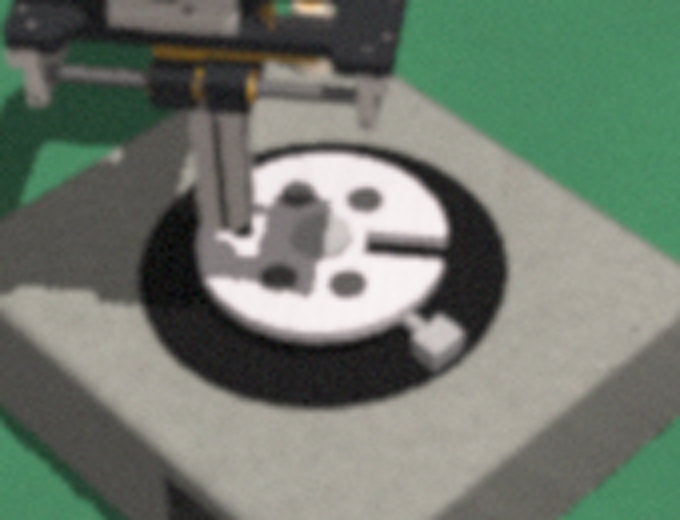

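The finger is beside the stud and clear of it. The notch has not moved, at (405,242) in the crop. Now I'll push most of the way, turning the tool along the arc.

Call:
carry_out(targets=[[1,0,0,-0.5,0],[1,0,0,-0.5,0],[1,0,0,-0.3,0],[1,0,-0.1,-0.35,4.7],[1,0,-0.1,-0.35,4.7],[1,0,-0.1,-0.35,4.7],[1,0,-0.1,-0.35,4.7],[1,0,-0.1,-0.35,4.7],[1,0,-0.1,-0.35,4.7],[1,0,0,0,0],[1,0,0,0,0]])

```text
time: 4.9
tool_pos: [0.5173, -0.137, 0.1289]
ee_rot: [0.594, 1.57, -0.258]
wrist_force: [0.5, -0.3, -0.4]
width: 0.0006
```

```bash
python3 - <<'E'
from h import *
c=np.array([.5395,-.098])
p,R,o=tool();print(p,R.round(3),o["wrist_force"],ang(p,c),np.hypot(*(p[:2]-c)), R[:,1:].T[:,:2]@(p[:2]-c))
a=robot.snapshot("scene")["image"][190:320,210:380,::-1];b=robot.snapshot("wrist")["image"][130:290,230:440,::-1]
cv2.imwrite("pics/s3.png",np.hstack([cv2.resize(a,(392,300)),cv2.resize(b,(394,300),interpolation=cv2.INTER_CUBIC)]))
E
```

```text
[ 0.51731718 -0.13701701  0.12894448] [[ 0.     0.752  0.659]
 [-0.     0.659 -0.752]
 [-1.     0.     0.   ]] [ 0.45747504 -0.26380431 -0.37227091] -119.62005891028637 0.04488212270006905 [-0.04239781  0.01472517]
```

View pics/s3.png

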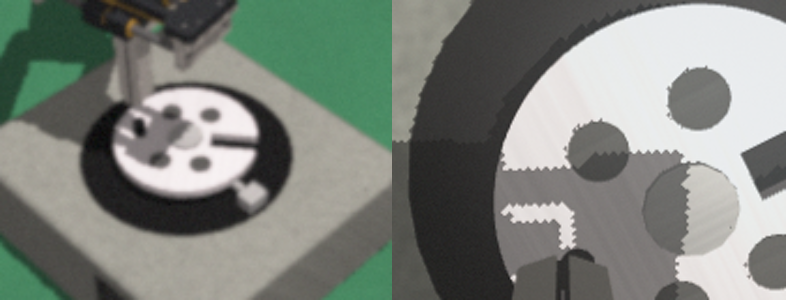

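The notch has turned only a little, since the finger made contact late. I'll read the disc angle from the image on a ring of the disc's top plane.

```bash
cat >> h.py <<'E'
def ring(name,c,r=.056,z=.122):
    s=robot.snapshot(name);g=cv2.cvtColor(s["image"],cv2.COLOR_RGB2GRAY)
    a=np.arange(0,360,1.);px=np.array([proj(s,[c[0]+r*np.cos(t),c[1]+r*np.sin(t),z]) for t in np.radians(a)],np.float32)
    v=cv2.remap(g,px[:,0],px[:,1],cv2.INTER_LINEAR).ravel();d=a[v<(110)]
    runs=np.split(d,np.where(np.diff(d)>1)[0]+1) if len(d) else []
    return [(x[0],x[-1],(x[0]+x[-1])/2) for x in runs if len(x)>4]
def discC(name="wrist"):
    s=robot.snapshot(name)
    return s
E
python3 - <<'E'
from h import *
c=[.5398,-.098]
for n in("wrist","top","scene"):print(n,ring(n,c),ring(n,c,.046))
E
```

```text
wrist [(np.float64(60.0), np.float64(76.0), np.float64(68.0)), (np.float64(243.0), np.float64(287.0), np.float64(265.0))] [(np.float64(58.0), np.float64(78.0), np.float64(68.0)), (np.float64(245.0), np.float64(279.0), np.float64(262.0)), (np.float64(300.0), np.float64(315.0), np.float64(307.5))]
top [(np.float64(0.0), np.float64(34.0), np.float64(17.0)), (np.float64(61.0), np.float64(77.0), np.float64(69.0)), (np.float64(227.0), np.float64(244.0), np.float64(235.5)), (np.float64(246.0), np.float64(331.0), np.float64(288.5))] [(np.float64(6.0), np.float64(27.0), np.float64(16.5)), (np.float64(60.0), np.float64(78.0), np.float64(69.0)), (np.float64(229.0), np.float64(330.0), np.float64(279.5))]
scene [(np.float64(60.0), np.float64(67.0), np.float64(63.5))] [(np.float64(57.0), np.float64(67.0), np.float64(62.0)), (np.float64(233.0), np.float64(261.0), np.float64(247.0)), (np.float64(298.0), np.float64(310.0), np.float64(304.0))]
```

```bash
python3 - <<'E'
from h import *
s=robot.snapshot("scene");w=robot.snapshot("wrist");p,R,o=tool()
for q in (s,w):print(proj(q,p),proj(q,[.5244,-.1371,.122]),proj(q,[.5244,-.1371,.138]))
a=s["image"][200:270,240:320,::-1];b=w["image"][200:300,270:384,::-1]
cv2.imwrite("pics/s4.png",np.hstack([cv2.resize(a,(400,350),interpolation=cv2.INTER_CUBIC),cv2.resize(b,(399,350),interpolation=cv2.INTER_CUBIC)]))
E
```

```text
[270.64459302 241.69772845] [271.41217607 246.25044972] [270.92356211 240.80708184]
[321.22484433 263.52854779] [329.4096142  266.80295736] [330.04401861 276.31959499]
```

View pics/s4.png

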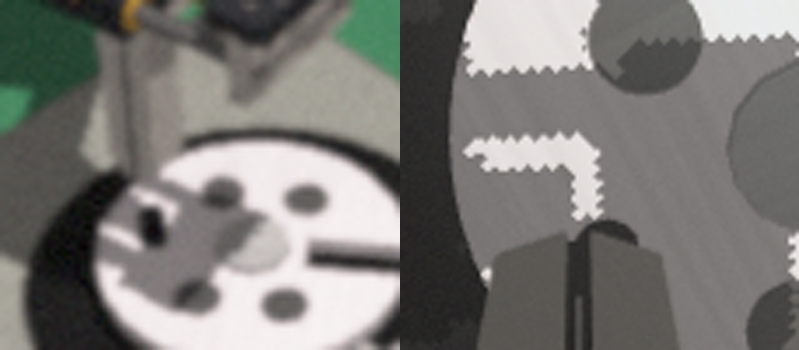

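```bash
python3 - <<'E'
from h import *
s=robot.snapshot("scene");w=robot.snapshot("wrist");p,R,o=tool();print(p,o["joint_positions"].round(3))
def corners(q,p,R):
    return [[proj(q,p+R@np.array([-x,y,z])).round(1).tolist() for y in(-.0125,.0125) for z in (-.008,.008)] for x in (0,.016)]
print(corners(s,p,R));print(corners(w,p,R))
R0=np.array([[0,.352,.936],[0,.936,-.352],[-1,0,0]])
print("s2",corners(s,np.array([.5507,-.148,.1295]),R0))
for i,(q,lo) in enumerate(((s,(225,190)),(w,(260,210)))):
    cv2.imwrite(f"pics/t{i}.png",cv2.resize(q["image"][lo[1]:lo[1]+80,lo[0]:lo[0]+100,::-1],None,fx=4,fy=4,interpolation=cv2.INTER_NEAREST))
a,b=cv2.imread("pics/t0.png"),cv2.imread("pics/t1.png");cv2.imwrite("pics/t.png",np.hstack([a,b]))
E
```

```text
[ 0.51738047 -0.13705438  0.12872232] [-0.365  0.069  1.487  0.     1.585 -1.083]
[[[268.4, 237.2], [263.6, 241.5], [277.7, 241.9], [272.9, 246.3]], [[267.8, 231.7], [263.0, 236.0], [277.3, 236.4], [272.5, 240.8]]]
[[[300.6, 251.1], [301.0, 275.7], [341.7, 251.1], [341.3, 275.7]], [[299.1, 259.9], [299.5, 286.2], [343.3, 259.9], [342.9, 286.2]]]
s2 [[[263.0, 250.1], [261.5, 255.7], [274.9, 251.1], [273.6, 256.7]], [[262.4, 244.6], [260.9, 250.2], [274.5, 245.6], [273.1, 251.2]]]
```

View pics/t.png

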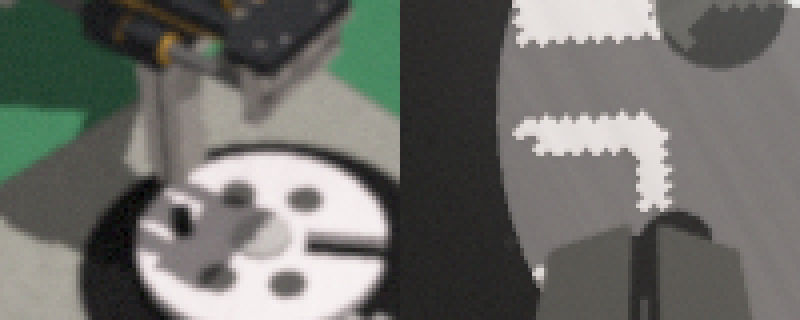

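What went wrong: the disc did not turn (notch still at 68.5°). From both views, the shut fingertips end about 20 mm above the reported TCP, so they passed over the 138 mm high stud. I'll go back along the arc, lower in stages and check the tip height.

Call:
carry_out(targets=[[1,-0.5,0,0,0],[1,0,0.13,0.34,-4.7],[1,0,0.13,0.34,-4.7],[1,0,0.13,0.34,-4.7],[1,0,0.13,0.34,-4.7],[1,0,0.13,0.34,-4.7],[1,0,0.13,0.34,-4.7],[1,0,0,0.7,0],[1,0,0,0.7,0],[1,0.5,0,0,0],[1,0.5,0,0,0],[1,0.5,0,0,0],[1,0,0,0,0],[1,0,0,0,0]])

```text
time: 6.9
tool_pos: [0.5509, -0.1479, 0.1184]
ee_rot: [2.99, 1.57, 2.629]
wrist_force: [-0.2, 0.2, 0.7]
width: 0.0004
```

```bash
python3 - <<'E'
from h import *
p,R,o=tool();c=[.5398,-.098];print(p,o["wrist_force"],R[:,1:].T[:,:2]@(p[:2]-c))
s=robot.snapshot("scene");w=robot.snapshot("wrist")
for h in(0,.02):
  for q in(s,w):print(h,[proj(q,p+R@np.array([-h,0,z])).round(1) for z in(-.007,.007)])
a=s["image"][200:270,240:320,::-1];b=w["image"][200:300,270:384,::-1]
cv2.imwrite("pics/s5.png",np.hstack([cv2.resize(a,(400,350),interpolation=cv2.INTER_CUBIC),cv2.resize(b,(399,350),interpolation=cv2.INTER_CUBIC)]))
E
```

```text
[ 0.55091252 -0.14786141  0.11842411] [-0.22707775  0.22980671  0.67356456] [-0.04272396  0.02800554]
0 [array([269.3, 254.8]), array([268.1, 259.7])]
0 [array([321.6, 252.5]), array([321.6, 274. ])]
0.02 [array([268.7, 248. ]), array([267.4, 252.9])]
0.02 [array([321.7, 263.9]), array([321.7, 287.2])]
```

View pics/s5.png

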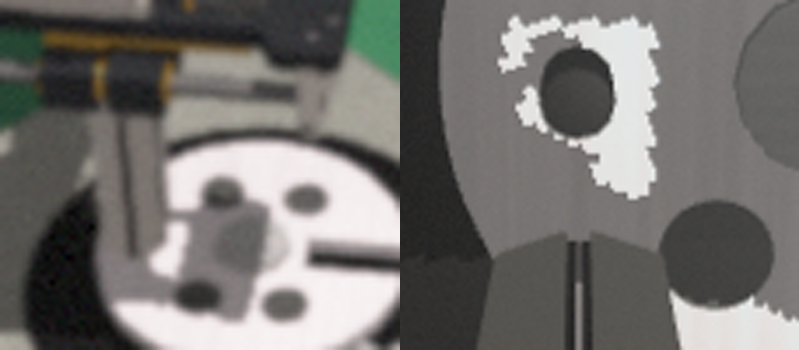

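The tip is at row 252 in the scene view and row 267 in the wrist view, so it sits about 23 mm above the TCP, at z≈0.141. The stud is in line ahead of it. I'll lower 10 mm and push.

Call:
carry_out(targets=[[1,0.5,0,0,0],[1,0.5,0,0,0],[1,0,0,0,0],[1,0,0,-0.5,0],[1,0,0,-0.5,0],[1,0,0,-0.3,0],[1,0,-0.1,-0.35,4.7],[1,0,-0.1,-0.35,4.7],[1,0,0,0,0],[1,0,0,0,0]])

```text
time: 8.0
tool_pos: [0.5319, -0.1426, 0.1091]
ee_rot: [0.119, 1.57, -0.405]
wrist_force: [0.5, -0.6, 0.2]
width: 0.0004
```

```bash
cat > chk.py <<'E'
from h import *
p,R,o=tool();c=[.5398,-.098];print(p,o["wrist_force"],R[:,1:].T[:,:2]@(p[:2]-c))
for n in("wrist","top"):print(n,[[float(v) for v in x] for x in ring(n,c) if x[0]>5 and x[1]<110],[[float(v) for v in x] for x in ring(n,c,.048) if x[0]>5 and x[1]<110])
E
python3 chk.py
```

```text
[ 0.53192541 -0.14262767  0.10906211] [ 0.46806854 -0.57900836  0.23580196] [-0.04259149  0.01547913]
wrist [[50.0, 66.0, 58.0]] [[48.0, 68.0, 58.0]]
top [[52.0, 66.0, 59.0]] []
```

Contact is good: the notch went from 68.5° to 58° for about 9.4° commanded. I'll continue.

Call:
carry_out(targets=[[1,0,-0.1,-0.35,4.7],[1,0,-0.1,-0.35,4.7],[1,0,-0.1,-0.35,4.7],[1,0,-0.1,-0.35,4.7],[1,0,0,0,0],[1,0,0,0,0]])

```text
time: 8.8
tool_pos: [0.5183, -0.1374, 0.1089]
ee_rot: [-1.086, 1.571, -1.937]
wrist_force: [0.2, -1.5, 1.3]
width: 0.0002
```

```bash
python3 chk.py; python3 - <<'E'
from h import *
c=[.5398,-.098]
for r,z in((.085,.115),(.085,.100)):
  s=robot.snapshot("wrist");print([proj(s,[c[0]+r*np.cos(t),c[1]+r*np.sin(t),z]).round(0).tolist() for t in np.radians([25,38])])
# block: bright blob against dark base plate, just beyond rim
hsv=cv2.cvtColor(s["image"],cv2.COLOR_RGB2HSV)
u,v=proj(s,[c[0]+.085*np.cos(.55),c[1]+.085*np.sin(.55),.115]).astype(int)
m=np.zeros(hsv.shape[:2],np.uint8);m[v-22:v+23,u-22:u+23]=(hsv[v-22:v+23,u-22:u+23,2]>150)
n,l,st,ce=cv2.connectedComponentsWithStats(m)
for i in range(1,n):
  if st[i,4]>30:q=ray(s,*ce[i],.115);print(st[i],ce[i],q,ang(q,c),np.hypot(*(q[:2]-c)))
E
```

```text
[ 0.51834712 -0.13742805  0.10885254] [ 0.17704262 -1.53457445  1.28231845] [-0.04212258  0.0155076 ]
wrist [[36.0, 47.0, 41.5]] [[37.0, 48.0, 42.5]]
top [] []
[[527.0, 280.0], [537.0, 250.0]]
[[514.0, 271.0], [523.0, 243.0]]
[513 251  36  36 866] [530.90646651 268.59930716] [ 0.61321987 -0.0556286   0.115     ] 29.989706618244686 0.08476916906378719
[510 260   5   9  36] [511.66666667 263.77777778] [ 0.6022444  -0.06117723  0.115     ] 30.52737828143407 0.07249289444098576
```

Call:
carry_out(targets=[[1,0,-0.05,-0.15,2.1],[1,0,-0.05,-0.15,2.1],[1,0,-0.05,-0.15,2.1],[1,0,-0.05,-0.15,2.1],[1,0,0,0,0],[1,0,0,0,0],[1,0,0,0,0]])

```text
time: 9.8
tool_pos: [0.5131, -0.1339, 0.1088]
ee_rot: [-1.472, 1.571, -2.471]
wrist_force: [-0.4, -1.2, 0.5]
width: 0.0006
```

```bash
python3 chk.py; python3 - <<'E'
from h import *
w=robot.snapshot("wrist");s=robot.snapshot("scene");c=[.5398,-.098]
u,v=proj(w,[c[0]+.05*np.cos(.54),c[1]+.05*np.sin(.54),.122]).astype(int);print(u,v)
b=w["image"][v-50:v+50,u-55:u+59,::-1];a=s["image"][220:300,250:342,::-1]
cv2.imwrite("pics/s6.png",np.hstack([cv2.resize(a,(400,350),interpolation=cv2.INTER_CUBIC),cv2.resize(b,(399,350),interpolation=cv2.INTER_CUBIC)]))
E
```

```text
[ 0.51310997 -0.1338823   0.10877106] [-0.37309905 -1.15946977  0.52083385] [-0.04186129  0.01573309]
wrist [[22.0, 28.0, 25.0]] [[20.0, 28.0, 24.0]]
top [] [[6.0, 27.0, 16.5]]
482 248
```

View pics/s6.png

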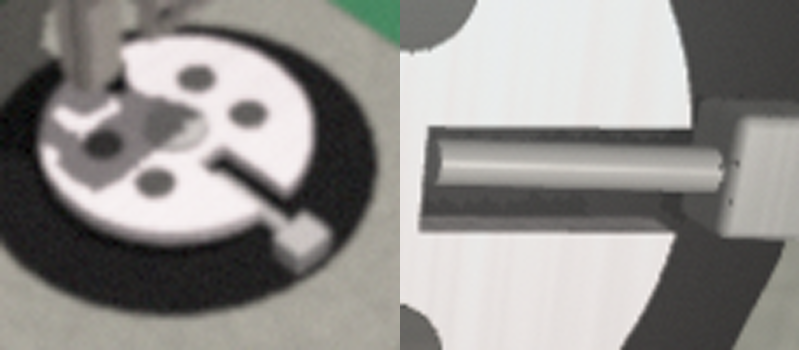

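```bash
python3 - <<'E'
from h import *
s=robot.snapshot("wrist");c=np.array([.5398,-.098])
f=lambda x,y,z:ray(s,(x-400)/3.5+427,198+y/3.5,z)[:2]
x=560
n1,n2=[(f(430,128,.122)+f(420,230,.122))/2,(f(690,130,.122)+f(675,234,.122))/2]
p1,p2=[(f(440,142,.110)+f(440,185,.110))/2,(f(720,152,.110)+f(720,190,.110))/2]
print("width",np.linalg.norm(f(690,130,.122)-f(675,234,.122)),"pin w",np.linalg.norm(f(720,152,.11)-f(720,190,.11)))
for q in(n1,n2,p1,p2):print(q,ang(q,c),np.hypot(*(q-c)))
print("dirs",ang(n2,n1),ang(p2,p1))
d=(n2-n1)/np.linalg.norm(n2-n1);nn=np.array([-d[1],d[0]])
print("pin offset from notch mid line (left +) mm",[1e3*nn@(q-n1) for q in(p1,p2)])
E
```

```text
width 0.017721820226311066 pin w 0.006912639325274187
[ 0.5598677  -0.08787538] 26.77200407916406 0.022477109841710988
[ 0.59533335 -0.06565945] 30.214923940763907 0.06426402006876555
[ 0.56571043 -0.08526042] 26.182324998704832 0.028872949916760815
[ 0.60702279 -0.06026765] 29.30562730096326 0.07708847534314929
dirs 32.063313912079124 31.172708761034965
pin offset from notch mid line (left +) mm [np.float64(-0.885564889196671), np.float64(-1.636061525013158)]
```

The notch stands over the pin. The pin is 1.3 mm off the notch's midline (5 mm allowed), and the directions are 32.1° against 31.2°. I'll back off, rise and move above the boss.

Call:
carry_out(targets=[[1,0,0,0.5,0],[1,0,0,0.5,0],[1,-1.5,0,0,0],[1,-2.5,0,0,0],[1,0,1.4,-0.8,0],[1,0,1.4,-0.9,0],[1,0,1.4,-0.9,0],[1,0,0,0,0],[1,0,0,0,0]])

```text
time: 11.05
tool_pos: [0.5398, -0.0969, 0.1484]
ee_rot: [-2.326, 1.57, 2.959]
wrist_force: [0.5, 0.3, -0.3]
width: 0.0005
```

```bash
python3 - <<'E'
from h import *
p,R,o=tool();print(p,o["wrist_force"],togo([.540,-.0988,.105]),o["joint_positions"].round(2))
print(ring("scene",[.540,-.0988]))
E
```

```text
[ 0.53976532 -0.09693144  0.14836773] [ 0.5091246   0.30651631 -0.3063816 ] [ 4.33673474 -0.07942958  0.17173508] [-0.28  0.09  1.42 -0.    1.63 -0.85]
[(np.float64(26.0), np.float64(34.0), np.float64(30.0)), (np.float64(171.0), np.float64(176.0), np.float64(173.5)), (np.float64(197.0), np.float64(213.0), np.float64(205.0))]
```

Call:
carry_out(targets=[[1,1.5,-0.1,0.2,0],[1,1.5,0,0,0],[1,1,0,0,0],[1,0.2,0,0,0],[1,0.2,0,0,0],[1,0,0,0,0],[1,0,0,0,0]])

```text
time: 11.8
tool_pos: [0.5404, -0.1, 0.1054]
ee_rot: [0.791, 1.57, -0.208]
wrist_force: [-0.1, 0.6, 0.2]
width: 0.0003
```

Call:
carry_out(targets=[[1,0.2,0,0,0],[1,0,0,0,0],[1,0,0,0,0]])

```text
time: 12.1
tool_pos: [0.5401, -0.0998, 0.1029]
ee_rot: [0.907, 1.57, -0.092]
wrist_force: [-0.1, 0.7, -0.4]
width: 0.0004
```

Call:
carry_out(targets=[[1,0.2,0,0,0],[1,0,0,0,0],[1,0,0,0,0]])

```text
time: 12.4
tool_pos: [0.5399, -0.0998, 0.1006]
ee_rot: [-2.851, 1.571, 2.433]
wrist_force: [0.3, -0.1, -0.2]
width: 0.0002
```

Call:
carry_out(targets=[[1,0.2,0,0,0],[1,0,0,0,0],[1,0,0,0,0]])

```text
time: 12.7
tool_pos: [0.5399, -0.0998, 0.0987]
ee_rot: [-2.732, 1.571, 2.551]
wrist_force: [-0.4, -0.6, 0.2]
width: 0.0005
```

Call:
carry_out(targets=[[1,0.2,0,0,0],[1,0,0,0,0],[1,0,0,0,0]])

```text
time: 13.0
tool_pos: [0.5401, -0.0999, 0.0975]
ee_rot: [0.821, 1.57, -0.179]
wrist_force: [-1.0, 0.1, 4.7]
width: 0.0001
```

Call:
carry_out(targets=[[1,0.2,0,0,0],[1,0,0,0,0],[1,0,0,0,0]])

```text
time: 13.3
tool_pos: [0.5401, -0.0999, 0.0955]
ee_rot: [0.783, 1.57, -0.217]
wrist_force: [-1.6, 0.4, 5.2]
width: 0.0004
```

Contact is at TCP ≈ 0.098 with about 5 N, as expected for the friction fit. I'll carry on in 2 mm steps to about 0.090.

Call:
carry_out(targets=[[1,0.2,0,0,0],[1,0,0,0,0],[1,0,0,0,0]])

```text
time: 13.6
tool_pos: [0.5401, -0.0999, 0.0933]
ee_rot: [0.876, 1.57, -0.124]
wrist_force: [-1.4, 0.4, 4.6]
width: 0.0005
```

Call:
carry_out(targets=[[1,0.2,0,0,0],[1,0,0,0,0],[1,0,0,0,0]])

```text
time: 13.9
tool_pos: [0.5401, -0.0999, 0.0912]
ee_rot: [0.821, 1.57, -0.179]
wrist_force: [-2.4, 0.4, 4.5]
width: 0.0005
```

Call:
carry_out(targets=[[1,0.15,0,0,0],[1,0,0,0,0],[1,0,0,0,0]])

```text
time: 14.2
tool_pos: [0.5401, -0.0999, 0.0904]
ee_rot: [0.744, 1.57, -0.255]
wrist_force: [-2.3, 1.3, 8.6]
width: 0.0004
```

Call:
carry_out(targets=[[1,0.1,0,0,0],[1,0,0,0,0],[1,0,0,0,0]])

```text
time: 14.5
tool_pos: [0.5402, -0.0999, 0.0904]
ee_rot: [0.714, 1.569, -0.285]
wrist_force: [-4.3, 1.6, 11.0]
width: 0.0006
```

Call:
carry_out(targets=[[1,-0.5,0,0,0],[1,-1.5,0,0,0],[1,-4,0,0,0],[1,-4,0,-2,0],[1,0,0,-4,0],[1,0,0,-4,0],[1,0,0,0,0],[1,0,0,0,0]])

```text
time: 15.3
tool_pos: [0.486, -0.0154, 0.1887]
ee_rot: [0.57, 1.569, -0.429]
wrist_force: [0.4, -0.4, 0.7]
width: 0.0006
```

```bash
python3 - <<'E'
from h import *
p,R,o=tool();print(p,o["wrist_force"])
t=robot.snapshot("top");w=robot.snapshot("wrist");s=robot.snapshot("scene")
c=[.540,-.0988];print([proj(w,[c[0],c[1],z]) for z in(.118,.126)],[proj(s,[c[0],c[1],z]) for z in(.118,.126)])
a=s["image"][215:295,240:340,::-1];u,v=proj(w,[c[0],c[1],.12]).astype(int);print(u,v)
b=w["image"][max(v-80,0):max(v-80,0)+160,u-100:u+100,::-1]
cv2.imwrite("pics/s7.png",np.hstack([cv2.resize(x,(400,320),interpolation=cv2.INTER_CUBIC) for x in(a,b)]))
cv2.imwrite("pics/top_end.png",t["image"][...,::-1])
# bystander check: difference to first top image away from arm
d=cv2.absdiff(t["image"][...,::-1],cv2.imread("pics/top0.png")).max(2)
for n,(x,y) in dict(roll_a=(348,293),roll_b=(473,307),stamp=(482,256),calc=(480,219),wallet=(177,310),mug=(193,203),stapler=(192,248)).items():print(n,d[y-12:y+12,x-12:x+12].mean().round(1),end=" ")
E
```

```text
[ 0.48603694 -0.01540872  0.18873513] [ 0.41121928 -0.41535408  0.65826781]
[array([321.31971513, 342.14171945]), array([321.33684371, 347.34873543])] [array([290.89562723, 249.5508737 ]), array([290.75554543, 246.8583921 ])]
321 343
roll_a 72.9 roll_b 5.4 stamp 4.4 calc 3.8 wallet 5.0 mug 3.9 stapler 3.3
```

View pics/s7.png

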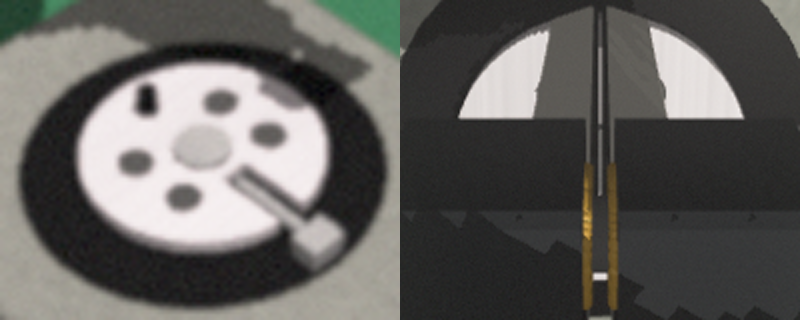

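The disc looks seated, with the pin lying in the notch and the boss at row 252 (home would be 249.6, high 246.9). The roll_a difference is probably the arm overhead, so I'll check it in the scene view.

```bash
python3 - <<'E'
from h import *
s0=cv2.imread("pics/scene0.png");s=robot.snapshot("scene")["image"][...,::-1]
for im in(s0,s):
    h=cv2.cvtColor(np.ascontiguousarray(im[170:215,265:315]),cv2.COLOR_BGR2HSV)
    m=((h[...,0]<32)&(h[...,0]>12)&(h[...,1]>70)&(h[...,2]>80));q=np.argwhere(m);print(len(q),q.mean(0)+[170,265],q.min(0),q.max(0))
d=cv2.absdiff(s,s0).max(2);print(d[180:212,280:297].mean(),[int(d[y,288]) for y in range(180,212,4)])
E
```

```text
56 [188.64285714 287.41071429] [16 18] [22 27]
43 [188.79069767 287.39534884] [16 18] [21 27]
38.904411764705884 [4, 19, 112, 82, 22, 17, 23, 36]
```

roll_a's cap is at the same pixel (187.4, 188.7), and the difference there is only the arm's shadow. Handing in.

```bash
python3 -c "
from bench import robot
print(robot.get_obs()['wrist_force']);print(robot.close_job())"
```

```text
[ 0.19769064  0.79170603 -0.38076933]
the job is handed in; nothing more can be done
None
```

The feed disc is home on its hub: I pushed the stud about 37° clockwise with the shut fingertips, pressed the boss down, and took the hand away. I handed the job in at about 15.5 s on the robot's clock.

**First push missed:** the shut fingertips end about 25 mm above the reported TCP, so the first sweep passed over the stud without turning the disc. I found the height from two camera views, lowered the tool and repeated the push.

**Last checks:**
- **Notch:** before pressing, the pin was about 1.3 mm off the notch's midline (5 mm allowed).
- **Press:** the disc went down about 8 mm at roughly 5 N, then stopped hard as the force rose to 11 N. In the final image the pin lies in the notch. The boss appears at row 252, against a predicted 249.6 for home and 246.9 for high, so it agrees with home to about 2 pixels.
- **Other things:** before and after pictures show no change for the objects on the desk. roll_a did not match in the top view, which I put down to the arm in the way. In the scene view its cap had not moved.
- **Robot:** clear of everything, with the wrist force under 1 N.

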